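# Clear the carton and flip the parts case open

### The arm

A 6-joint arm with a two-finger parallel gripper is mounted at the origin on a cart in front of the work surface, level with it; the furniture and walls round the work are solid. World frame = base frame: x ahead of the robot, y to its left, z up, the work surface at z = 0. Lengths are in mm, angles in rad, forces in N, time in s.
With the tool pointing down it reaches from about 350 to 975 mm from the base axis. Payload 4.9 kg.
Tool frame: the origin (TCP) lies midway between the tips of the shut fingers; the grasp point (between the pads) lies ctrl.hold_point_z behind it (ctrl.hold_point_z is the distance from the TCP to the grasp point, in mm); z points along the fingers, y is the line along which they close (so a half turn about z gives the same grasp; the last joint's range is limited). The gripper opens to 85 mm and grips with 20 to 120 N. Pads are 22 mm wide; open, the fingers measure 114 mm over their backs; the gripper's body (76 mm by 85 mm) begins 54 mm behind the grasp point. The pads swing forward as they close: fully open they stand 13 mm farther back than shut.
Start: joints at [1.129, 0.053, 1.613, -0, 1.476, -0.119], TCP at [198.254, 592.703, 197.904] pointing down, gripper open.
Joint ranges: [-3.01, 3.01], [-1.01, 2.22], [0.06, 2.58], [-1.02, 4.17], [0.09, 2.62], [-3.14, 3.14]. Speed limits (rad/s): [2.57, 2.57, 3.14, 3.14, 3.14, 3.14].

### API

Orientations are given as a unit quaternion [w, x, y, z].
In Python, from rig import ctrl, imaging gives the robot as it stands. The module is installed in compiled form; this text tells all that it offers.
- The arm moves only by the tool drive_tool, never from a script. Its argument "motion" is a list of rows, each an object of numbers: "grip": the opening, from -1 (shut) to 1 (fully open); "tx", "ty", "tz": the shift along the tool's x, y, z each as a share of 1 m, from -1 to 1; "ax", "ay", "az": the turn, a rotation vector about the tool's x, y, z each as a share of 45 degrees, from -1 to 1. A call has 1 to 20 rows; each row is the pose to reach, as a shift and turn from the pose commanded when the call began, along the tool's axes at that moment; what a row does not reach only later rows make up. A row lasts 1/10 s, in which the tool goes at most 50 mm and 8.59 degrees, less where a joint would pass 70% of its speed; a pose out of reach is approached as far as the arm can. A call with a number of a shift or a turn outside -1 to 1 is refused whole. A call with a gripper value outside its range is refused whole. The fingers move at their own pace and stop on an object; "newtons" is the grip in N (left out, the last holds). Time passes only in rows, so rows that repeat a pose let the fingers close. It gives the time, the measured TCP pose, the force, the opening and the grip force at its end, in the units of the state.
- ctrl.get_state(): the state, without advancing time (a new reading comes with each control period).
- imaging.grab_frame(name): name is "scene" or "top" or "wrist"; returns a dict with "frame" (400x640x3 uint8, red, green, blue), "depth" (400x640 float32, mm along the optical axis (not along the pixel's ray), 0 where there is no reading), "vfov" (degrees; the focal length in pixels is half the picture's height over the tangent of half this angle, whatever the lens; pixels are square), "cx", "cy" (the principal point, pixels), "view" (4x4, takes a point from world to camera coordinates). Camera axes: x right, y down, z forward; pixel columns grow to the right and rows downward; lengths in mm; the calibration is good to about 2 mm. A picture is of the moment at which its call begins.
- ctrl.hand_in(): hands the job in; it is judged then, once.
The state is a dict: "time_s": time; "qpos": joint angles; "joint_velocities": joint speeds; "tau": joint torques, N m; "eef_pos": TCP position; "ee_rot": TCP orientation; "contact_force": force on the tool from outside, world axes, zero at the start; "wrist_torque": the same for the moment, N m; "finger_gap": finger opening in mm; "grip_force": force on a finger pad.
Only numpy, scipy, OpenCV 4.12 (cv2) and the standard library are available. Lean on these libraries where they do the work, as an engineer would, in place of code of your own. Each camera call takes 0.05 s, during which the arm holds its last target. There are 200 camera calls.

### The job

Open the wide flat steel parts case so that parts can be put in it. First push the small carton that stands close behind it sideways with the fingers until it is wholly past the end of the case, still upright on the bench; then, with a fingertip under the lip at the front of the lid, flip the lid up and over past upright so that it lies fully back on its stop and stays there by itself. Nothing is to be gripped or lifted off the bench, and the smaller case and the other things stay as they are.

Things in the scene. Friction and masses are not known exactly. Their poses are not given: they have to be found in the camera images.
- wide_case: the wide grey sheet-steel parts case, fixed to the bench: 80 (its x) x 140 (its y) x 50 mm high, rim at 50 mm; a 12 mm wide, 3 mm high foot tab sticks out at each end. Origin: centre of its underside on the bench. Its x axis points from the front (lip side, towards the robot) to the back (hinge side), y to the left along its length, z up.
- wide_case_lid (a joint): angle of the wide case's lid (rad): 0 shut, grows as it opens, 1.57 upright, 2.15 on its stop, leaning back. Light plain hinge without spring: 180 g lid, about 1 N up at the lip opens it; it falls shut below about 1.55 and falls back to the stop by its own weight beyond that.
- wide_case_hinge (a point): middle of the wide case's hinge axis, which runs along the case's y, at rim height (50 mm) 43 mm behind the case's centre; this point and its axes stay with the case.
- wide_case_lip (a point): middle of the front edge of the wide lid's bare steel lip, at its underside, 110 mm from the hinge axis; moves with the lid. The lip is 50 mm long (along y), 4 mm thick, sticks out 25 mm in front of the lid (about 27 mm in front of the case), with free space under it (50 mm above the bench when shut).
- carton: small white upright carton, 66 (x) x 73 (y) x 94 mm high, 0.15 to 0.31 kg, loose, smooth (friction about 0.3), 13 to 23 mm behind the wide case's hinge axis, where it blocks the lid. Origin: centre of its underside. The bench is free to its right (case -y) for 130 mm. It is wholly past the case's end when its origin is 107 (square) to 120 mm (askew) from the case's centre along the case's y.
- small_case: the smaller grey case of the same make, fixed, 70 x 90 x 40 mm, on the right of the bench; leave it shut. Origin: centre of its underside.
- small_case_lid (a joint): angle of the small case's lid (rad), 0 shut
- bearing: ball bearing lying flat, 52 mm across, 15 mm high, near the left end of the wide case; a bystander. Origin: centre of its underside.
- pulley: aluminium toothed pulley lying flat, 54 mm across, 29 mm high, near the right end of the wide case; a bystander. Origin: centre of its underside.
- drill_jig: aluminium drill jig with three bushes, 45 x 75 x 38 mm, at the back right of the bench, beyond the small case; a bystander. Origin: centre of its underside.
Things that resemble listed ones, but are neither listed nor needed, are in the scene too. What is shaped like the small_case but blue is not meant.

How it is judged:
By the outcome, as a careful person would: the job done as asked, in the order asked, and still so for the second after the job is handed in, with the robot touching nothing.
It also fails if it takes over 58 s, if anything falls off the work surface, if the arm or the gripper's body presses on something with over 40 N, if the wrist force passes 120 N, or if a joint passes its speed limit or range.

## Working session

There is one attempt and no reset: what is moved stays moved. The work goes in short steps, Python scripts to look and compute and a tool call to move; the robot and the scene stay as the last step left them, time stands still between calls to the robot, and variables do not carry over. Pictures are saved under pics/ and viewed, at most 10 in all, crops included, and the job is handed in when it is done.

Besides the shell and the picture viewer there is one more tool, called after ">>>" in YAML: its name, and indented under it one key for each argument. drive_tool: Moves the arm, as the interface text tells. Shift numbers are shares of 1 m and turn numbers shares of 45 degrees, none past 1 either way. Its arguments: {"type":"object","properties":{"motion":{"type":"array"},"newtons":{"type":"number"}},"required":["motion"]}

```bash
mkdir -p pics
cat > h.py <<'E'
import numpy as np, cv2
from rig import ctrl, imaging
def cloud(f):
    d=f["depth"]; F=200/np.tan(np.radians(f["vfov"])/2)
    v,u=np.mgrid[0:400,0:640]
    P=np.stack([(u-f["cx"])/F*d,(v-f["cy"])/F*d,d],-1)
    V=f["view"]; return (P-V[:3,3])@V[:3,:3]
def save(f,n): cv2.imwrite(f"pics/{n}.png",f["frame"][...,::-1])
E
python3 - <<'E'
from h import *
print(ctrl.get_state(), ctrl.hold_point_z)
for n in("top","scene"):
    f=imaging.grab_frame(n); save(f,n+"1"); np.save(n+"1.npy",cloud(f)); print(n,f["vfov"],f["view"].round(3).tolist())
E
```

```text
{'time_s': 0.0, 'qpos': array([ 1.12899323e+00,  5.33510532e-02,  1.61431202e+00, -2.37656548e-05,
        1.47597739e+00, -1.18996742e-01]), 'joint_velocities': array([-0.00107625, -0.00197037, -0.00055428, -0.00097105,  0.00157673,
       -0.00118963]), 'tau': array([-8.65181737e-04, -3.93684196e+01, -3.70174563e+01, -2.20606521e-04,
        6.90620931e-03, -1.85398108e-06]), 'eef_pos': array([197.97445988, 592.08529305, 196.65591297]), 'ee_rot': array([-2.71989589e-04,  1.60702096e-01,  9.87002425e-01, -9.87191283e-04]), 'contact_force': array([0.39292962, 0.06950197, 0.2729104 ]), 'wrist_torque': array([0.00956759, 0.0140793 , 0.00066803]), 'grip_force': 0.0, 'finger_gap': 85.21702697388537} 18.700000000000003
top 44.74164586233974 [[-0.029, -0.999, -0.033, 176.703], [-0.981, 0.035, -0.193, 545.41], [0.194, 0.027, -0.981, 1168.721], [0.0, 0.0, 0.0, 1.0]]
scene 54.754928200460775 [[0.596, -0.803, -0.01, -210.234], [-0.581, -0.423, -0.695, 420.247], [0.554, 0.42, -0.719, 744.464], [0.0, 0.0, 0.0, 1.0]]
```

View pics/top1.png

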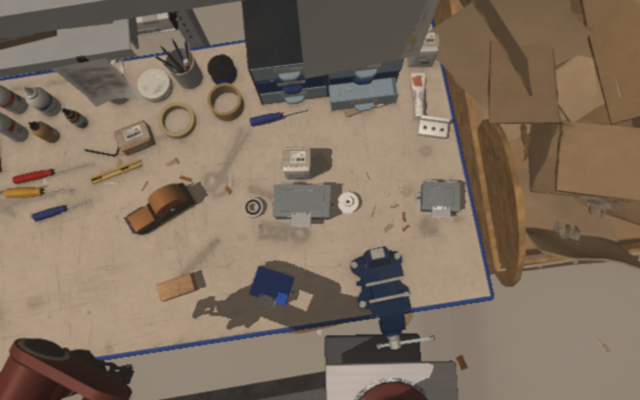

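View pics/scene1.png

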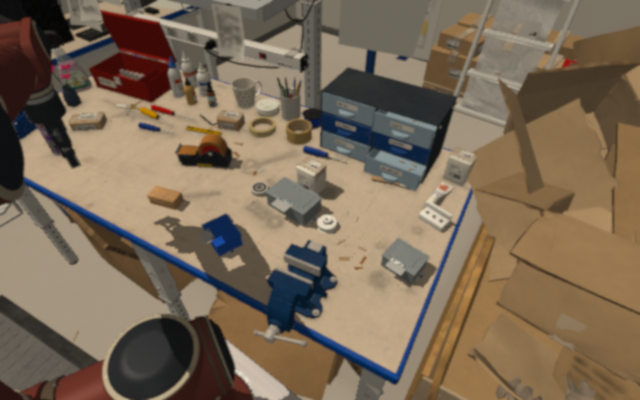

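The top picture shows the wide case at (301,200) with its lip at (300,219). The carton is at (297,162), the bearing at (254,207), the pulley at (348,202) and the small case at (440,197). The scene view agrees. Next I'll measure their positions.

Run:
```python
from h import *
A=np.load("top1.npy")
for u,v in [(301,200),(300,221),(297,155),(297,170),(254,207),(348,202),(362,95),(362,82),(380,270),(272,284),(325,60),(320,130),(260,119)]: print((u,v),A[v,u].round(0))
def rect(P,n):
    r=cv2.minAreaRect(P[:,:2].astype(np.float32)); print(n,len(P),np.round(r[0]),np.round(r[1]),round(r[2],1),'z',np.round(np.percentile(P[:,2],[5,50,95])))
for nm in("top1","scene1"):
    B=np.load(nm+".npy").reshape(-1,3)
    c=A[200,301]; m=(abs(B[:,0]-c[0])<90)&(abs(B[:,1]-c[1])<85)
    rect(B[m&(B[:,2]>42)&(B[:,2]<62)&(B[:,0]<A[200,301][0]+52)],nm+" lid")
    k=A[157,297]; m=(abs(B[:,0]-k[0])<70)&(abs(B[:,1]-k[1])<70)
    rect(B[m&(B[:,2]>84)&(B[:,2]<105)],nm+" carton")
```

```text
(301, 200) [553. 206.  60.]
(300, 221) [501. 210.  54.]
(297, 155) [661. 211.  93.]
(297, 170) [624. 212.  90.]
(254, 207) [551. 335.   2.]
(348, 202) [552.  87.  21.]
(362, 95) [851.  36.   7.]
(362, 82) [847.  41.  98.]
(380, 270) [370.  23. 123.]
(272, 284) [347. 283.  49.]
(325, 60) [705. 131. 498.]
(320, 130) [757. 154.   1.]
(260, 119) [787. 314.  23.]
top1 lid 2054 [544. 208.] [144. 112.] 87.5 z [52. 57. 61.]
top1 carton 673 [652. 215.] [68. 64.] 89.0 z [88. 93. 97.]
scene1 lid 1260 [542. 206.] [147. 115.] 89.5 z [50. 54. 57.]
scene1 carton 358 [651. 215.] [73. 61.] 86.1 z [86. 90. 94.]
```

Run:
```python
from h import *
f=imaging.grab_frame("wrist"); save(f,"w1"); np.save("w1.npy",cloud(f))
t=cv2.imread("pics/top1.png")[60:260,220:420]; cv2.imwrite("pics/c1.png",cv2.resize(t,(600,600),interpolation=cv2.INTER_CUBIC))
```

```text
(no output)
```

View pics/c1.png

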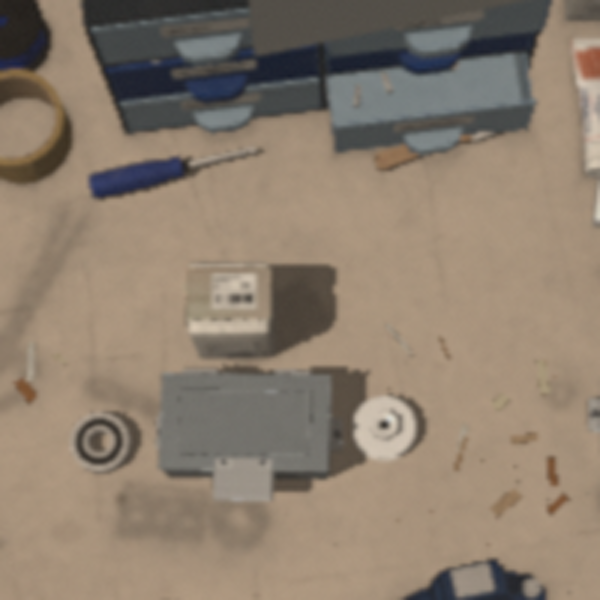

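The crop shows the case nearly square to the world axes, with the lip at crop (243,480). The carton is upright behind the case, and the bench to its right is clear. I'll check for overhead obstacles and work out the first move.

```bash
cat >> h.py <<'E'
from scipy.spatial.transform import Rotation as R
def Rt(yaw,pitch=0):
    # tool z down, tool y along world dir yaw(deg); pitch tilts the fingers forward about tool y
    y=np.array([np.cos(np.radians(yaw)),np.sin(np.radians(yaw)),0]); z=np.array([0,0,-1.]); x=np.cross(y,z)
    return R.from_matrix(np.stack([x,y,z],1))*R.from_euler('y',pitch,degrees=True)
def to(p,Rg,s=None):
    s=s or ctrl.get_state(); q=s["ee_rot"]; R0=R.from_quat([q[1],q[2],q[3],q[0]])
    d=R0.inv().apply(np.array(p)-s["eef_pos"])/1000; a=(R0.inv()*Rg).as_rotvec(degrees=True)/45
    print("t",d.round(4),"a",a.round(3))
E
python3 - <<'E'
from h import *
for nm in("top1","scene1"):
    B=np.load(nm+".npy").reshape(-1,3); 
    for lo,hi in((100,200),(200,350),(350,600),(600,1200)):
        m=(B[:,2]>lo)&(B[:,2]<hi)&(B[:,0]>250)&(B[:,0]<1000)&(abs(B[:,1])<500)
        if m.sum()>20: print(nm,lo,m.sum(),np.percentile(B[m],[1,10,50,90,99],axis=0).round(0)[:,:2].T.tolist())
s=ctrl.get_state(); to([652,300,200],Rt(0)); to([652,300,200],Rt(30))
E
```

```text
top1 100 13644 [[264.0, 366.0, 836.0, 949.0, 984.0], [-497.0, -463.0, -298.0, 120.0, 480.0]]
top1 200 16134 [[500.0, 539.0, 748.0, 954.0, 992.0], [-496.0, -472.0, -359.0, 263.0, 316.0]]
top1 350 5924 [[699.0, 702.0, 716.0, 729.0, 803.0], [-35.0, -16.0, 68.0, 151.0, 499.0]]
top1 600 6288 [[671.0, 675.0, 691.0, 718.0, 730.0], [-24.0, 47.0, 330.0, 476.0, 498.0]]
scene1 100 14000 [[259.0, 347.0, 841.0, 948.0, 984.0], [-497.0, -469.0, -279.0, 151.0, 310.0]]
scene1 200 16911 [[494.0, 528.0, 850.0, 977.0, 998.0], [-498.0, -477.0, -366.0, 140.0, 304.0]]
scene1 350 5455 [[699.0, 704.0, 720.0, 732.0, 995.0], [-251.0, -28.0, 50.0, 145.0, 498.0]]
t [-0.5232 -0.1331 -0.0029] a [-2.000e-03  1.000e-03  1.589e+00]
t [-0.5232 -0.1331 -0.0029] a [-0.002  0.001  0.922]
```

Run:
```python
from h import *
for nm in("top1","scene1"):
    B=np.load(nm+".npy").reshape(-1,3)
    for z in range(150,1100,50):
        m=(B[:,2]>z)&(B[:,2]<z+50)&(B[:,0]>550)&(B[:,0]<790)&(B[:,1]>-100)&(B[:,1]<450)
        if m.sum()>5: print(nm,z,m.sum(),np.percentile(B[m],[2,98],axis=0).round(0)[:,:2].T.tolist())
```

```text
top1 400 83 [[699.0, 730.0], [-14.0, 167.0]]
top1 450 1553 [[699.0, 731.0], [-32.0, 165.0]]
top1 500 1879 [[699.0, 731.0], [-33.0, 164.0]]
top1 550 2294 [[700.0, 731.0], [-34.0, 163.0]]
top1 600 2233 [[700.0, 731.0], [-28.0, 163.0]]
top1 650 1824 [[677.0, 710.0], [98.0, 445.0]]
top1 700 1005 [[677.0, 691.0], [330.0, 449.0]]
scene1 400 208 [[699.0, 732.0], [-30.0, 166.0]]
scene1 450 2211 [[699.0, 732.0], [-33.0, 165.0]]
scene1 500 2406 [[700.0, 732.0], [-34.0, 162.0]]
scene1 550 299 [[716.0, 734.0], [-36.0, 65.0]]
```

>>> drive_tool:
  motion:
    - {"tx": -0.2, "ty": -0.05, "az": 0.5}
    - {"tx": -0.4, "ty": -0.1, "az": 0.9}
    - {"tx": -0.44, "ty": -0.11, "az": 0.92}
    - {"tx": -0.44, "ty": -0.11, "az": 0.92}
    - {"tx": -0.44, "ty": -0.11, "az": 0.92}
    - {"tx": -0.44, "ty": -0.11, "az": 0.92}
    - {"tx": -0.44, "ty": -0.11, "az": 0.92}
    - {"tx": -0.44, "ty": -0.11, "az": 0.92}
    - {"tx": -0.44, "ty": -0.11, "az": 0.92}
    - {"tx": -0.44, "ty": -0.11, "az": 0.92}
    - {"tx": -0.44, "ty": -0.11, "az": 0.92}
    - {"tx": -0.44, "ty": -0.11, "az": 0.92}

```text
validation failed for argument at $.mo...
```

>>> drive_tool:
  motion:
    - {"grip": -0.06, "tx": -0.2, "ty": -0.05, "tz": 0, "ax": 0, "ay": 0, "az": 0.5}
    - {"grip": -0.06, "tx": -0.44, "ty": -0.11, "tz": 0, "ax": 0, "ay": 0, "az": 0.92}
    - {"grip": -0.06, "tx": -0.44, "ty": -0.11, "tz": 0, "ax": 0, "ay": 0, "az": 0.92}
    - {"grip": -0.06, "tx": -0.44, "ty": -0.11, "tz": 0, "ax": 0, "ay": 0, "az": 0.92}
    - {"grip": -0.06, "tx": -0.44, "ty": -0.11, "tz": 0, "ax": 0, "ay": 0, "az": 0.92}
    - {"grip": -0.06, "tx": -0.44, "ty": -0.11, "tz": 0, "ax": 0, "ay": 0, "az": 0.92}
    - {"grip": -0.06, "tx": -0.44, "ty": -0.11, "tz": 0, "ax": 0, "ay": 0, "az": 0.92}
    - {"grip": -0.06, "tx": -0.44, "ty": -0.11, "tz": 0, "ax": 0, "ay": 0, "az": 0.92}
    - {"grip": -0.06, "tx": -0.44, "ty": -0.11, "tz": 0, "ax": 0, "ay": 0, "az": 0.92}
    - {"grip": -0.06, "tx": -0.44, "ty": -0.11, "tz": 0, "ax": 0, "ay": 0, "az": 0.92}
    - {"grip": -0.06, "tx": -0.44, "ty": -0.11, "tz": 0, "ax": 0, "ay": 0, "az": 0.92}

```text
time_s: 1.25
eef_pos: [581.2, 347.7, 197.0]
ee_rot: [-0.001, 0.5, 0.866, -0.0]
contact_force: [-0.4, 0.4, 0.9]
finger_gap: 40.3
grip_force: 0.0
```

Run:
```python
from h import *
f=imaging.grab_frame("wrist"); save(f,"w2"); np.save("w2.npy",cloud(f)); print(f["view"].round(2).tolist())
V=f["view"]; print("cam at",(-V[:3,:3].T@V[:3,3]).round(0))
to([652,285,190],Rt(0))
```

```text
[[0.87, 0.5, -0.0, -677.27], [0.47, -0.82, 0.32, -30.01], [0.16, -0.28, -0.95, 385.4], [0.0, 0.0, 0.0, 1.0]]
cam at [541. 419. 374.]
t [-0.0911  0.0302  0.0072] a [-0.002 -0.     0.668]
```

View pics/w2.png

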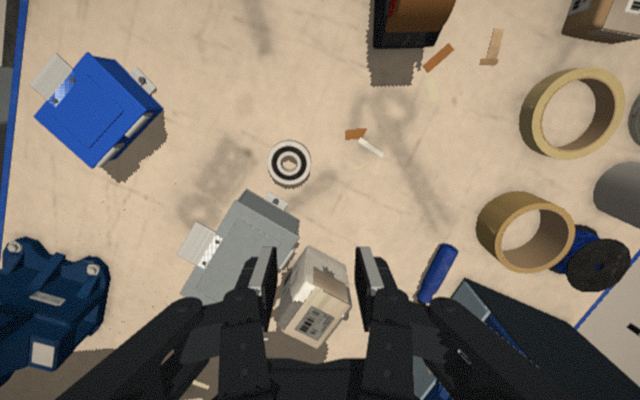

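The wrist view shows the carton at (313,295) with the fingers above it, the case at (245,245) and the bearing at (289,163). The camera sits on the tool's +x side. I'll move to the left of the carton.

>>> drive_tool:
  motion:
    - {"grip": -0.06, "tx": -0.045, "ty": 0.015, "tz": 0, "ax": 0, "ay": 0, "az": 0.19}
    - {"grip": -0.06, "tx": -0.08, "ty": 0.033, "tz": 0.0, "ax": 0, "ay": 0, "az": 0.38}
    - {"grip": -0.06, "tx": -0.08, "ty": 0.033, "tz": 0, "ax": 0, "ay": 0, "az": 0.57}
    - {"grip": -0.06, "tx": -0.08, "ty": 0.033, "tz": 0, "ax": 0, "ay": 0, "az": 0.667}
    - {"grip": -0.06, "tx": -0.08, "ty": 0.033, "tz": 0, "ax": 0, "ay": 0, "az": 0.667}
    - {"grip": -0.06, "tx": -0.08, "ty": 0.033, "tz": 0, "ax": 0, "ay": 0, "az": 0.667}

```text
time_s: 1.9
eef_pos: [648.2, 297.5, 197.9]
ee_rot: [-0.0, 0.705, 0.709, -0.0]
contact_force: [-0.3, -1.3, 1.2]
finger_gap: 39.7
grip_force: 0.0
```

```bash
cat >> h.py <<'E'
def rect(P,n):
    r=cv2.minAreaRect(P[:,:2].astype(np.float32)); b=cv2.boxPoints(r)
    print(n,len(P),np.round(r[0],1),np.round(r[1],1),round(r[2],1),'z',np.round(np.percentile(P[:,2],[5,50,95]),1),'pct x',np.percentile(P[:,0],[1,99]).round(1),'y',np.percentile(P[:,1],[1,99]).round(1))
def measure(B,kx=(600,720),ky=(50,270)):
    B=B.reshape(-1,3)
    m=(B[:,0]>470)&(B[:,0]<603)&(B[:,1]>125)&(B[:,1]<290)&(B[:,2]>44)&(B[:,2]<64); rect(B[m],"lid")
    m=(B[:,0]>kx[0])&(B[:,0]<kx[1])&(B[:,1]>ky[0])&(B[:,1]<ky[1])&(B[:,2]>85)&(B[:,2]<102); rect(B[m],"carton")
E
python3 - <<'E'
from h import *
f=imaging.grab_frame("wrist"); save(f,"w3"); B=cloud(f); np.save("w3.npy",B); measure(B)
s=ctrl.get_state(); print(s["eef_pos"],s["qpos"])
f=imaging.grab_frame("top"); measure(cloud(f))
E
```

```text
lid 7211 [545.1 209.5] [143.1 113.5] 87.2 z [54.  55.8 57.6] pct x [491.1 600.4] y [144.6 279.7]
carton 3616 [654.6 217.5] [72.1 61.6] 89.0 z [88.6 92.7 94.7] pct x [624.1 684.1] y [183.4 252.7]
[648.34893828 297.30973795 197.98262239] [3.25688607e-01 2.56175572e-01 1.38707862e+00 1.08308724e-04
 1.49840462e+00 3.20926846e-01]
lid 1155 [557.6 171. ] [121.3  91.6] 20.5 z [52.5 56.9 61. ] pct x [493.  596.9] y [135.4 228.4]
carton 604 [652.4 215.3] [67.9 64.1] 88.8 z [88.  93.4 97.6] pct x [621.3 682.8] y [181.4 245.9]
```

View pics/w3.png

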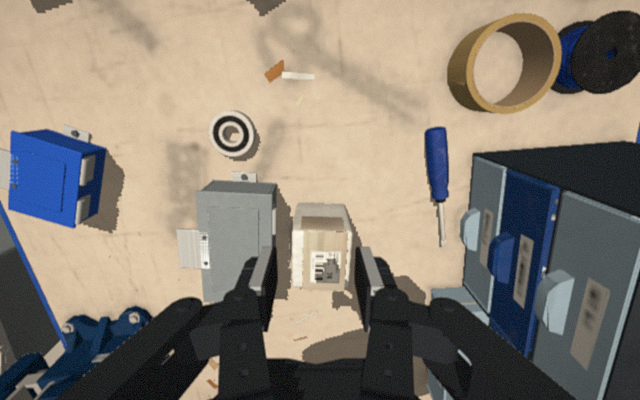

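The view confirms the fingers are left of the carton, which is at (322,250), with the case at (238,240) and the way down clear. I'll lower the fingers to z of about 36 and then push towards -y (tool -x).

>>> drive_tool:
  motion:
    - {"grip": -0.06, "tx": -0.01, "ty": 0.005, "tz": 0.045, "ax": 0, "ay": 0, "az": 0}
    - {"grip": -0.06, "tx": -0.01, "ty": 0.005, "tz": 0.09, "ax": 0, "ay": 0, "az": 0}
    - {"grip": -0.06, "tx": -0.01, "ty": 0.005, "tz": 0.13, "ax": 0, "ay": 0, "az": 0}
    - {"grip": -0.06, "tx": -0.01, "ty": 0.005, "tz": 0.162, "ax": 0, "ay": 0, "az": 0}
    - {"grip": -0.06, "tx": -0.01, "ty": 0.005, "tz": 0.162, "ax": 0, "ay": 0, "az": 0}
    - {"grip": -0.06, "tx": -0.01, "ty": 0.005, "tz": 0.162, "ax": 0, "ay": 0, "az": 0}
    - {"grip": -0.06, "tx": -0.015, "ty": 0.005, "tz": 0.162, "ax": 0, "ay": 0, "az": 0}
    - {"grip": -0.06, "tx": -0.02, "ty": 0.005, "tz": 0.162, "ax": 0, "ay": 0, "az": 0}
    - {"grip": -0.06, "tx": -0.025, "ty": 0.005, "tz": 0.162, "ax": 0, "ay": 0, "az": 0}
    - {"grip": -0.06, "tx": -0.03, "ty": 0.005, "tz": 0.162, "ax": 0, "ay": 0, "az": 0}
    - {"grip": -0.06, "tx": -0.035, "ty": 0.005, "tz": 0.162, "ax": 0, "ay": 0, "az": 0}
    - {"grip": -0.06, "tx": -0.04, "ty": 0.005, "tz": 0.162, "ax": 0, "ay": 0, "az": 0}

```text
time_s: 3.2
eef_pos: [654.5, 255.9, 36.2]
ee_rot: [-0.0, 0.707, 0.708, 0.0]
contact_force: [0.1, 1.8, 1.1]
finger_gap: 40.5
grip_force: 0.6
```

>>> drive_tool:
  motion:
    - {"grip": -0.06, "tx": -0.008, "ty": 0, "tz": 0, "ax": 0, "ay": 0, "az": 0}
    - {"grip": -0.06, "tx": -0.016, "ty": 0, "tz": 0, "ax": 0, "ay": 0, "az": 0}
    - {"grip": -0.06, "tx": -0.024, "ty": 0, "tz": 0, "ax": 0, "ay": 0, "az": 0}
    - {"grip": -0.06, "tx": -0.032, "ty": 0, "tz": 0, "ax": 0, "ay": 0, "az": 0}
    - {"grip": -0.06, "tx": -0.04, "ty": 0, "tz": 0, "ax": 0, "ay": 0, "az": 0}
    - {"grip": -0.06, "tx": -0.048, "ty": 0, "tz": 0, "ax": 0, "ay": 0, "az": 0}
    - {"grip": -0.06, "tx": -0.056, "ty": 0, "tz": 0, "ax": 0, "ay": 0, "az": 0}
    - {"grip": -0.06, "tx": -0.064, "ty": 0, "tz": 0, "ax": 0, "ay": 0, "az": 0}
    - {"grip": -0.06, "tx": -0.072, "ty": 0, "tz": 0, "ax": 0, "ay": 0, "az": 0}
    - {"grip": -0.06, "tx": -0.08, "ty": 0, "tz": 0, "ax": 0, "ay": 0, "az": 0}
    - {"grip": -0.06, "tx": -0.088, "ty": 0, "tz": 0, "ax": 0, "ay": 0, "az": 0}
    - {"grip": -0.06, "tx": -0.096, "ty": 0, "tz": 0, "ax": 0, "ay": 0, "az": 0}
    - {"grip": -0.06, "tx": -0.104, "ty": 0, "tz": 0, "ax": 0, "ay": 0, "az": 0}
    - {"grip": -0.06, "tx": -0.11, "ty": 0, "tz": 0, "ax": 0, "ay": 0, "az": 0}
    - {"grip": -0.06, "tx": -0.114, "ty": 0, "tz": 0, "ax": 0, "ay": 0, "az": 0}
    - {"grip": -0.06, "tx": -0.118, "ty": 0, "tz": 0, "ax": 0, "ay": 0, "az": 0}
    - {"grip": -0.06, "tx": -0.118, "ty": 0, "tz": 0, "ax": 0, "ay": 0, "az": 0}

```text
time_s: 4.9
eef_pos: [654.5, 137.5, 35.8]
ee_rot: [0.0, 0.707, 0.708, -0.0]
contact_force: [0.4, -0.3, 0.0]
finger_gap: 39.8
grip_force: 0.0
```

Run:
```python
from h import *
f=imaging.grab_frame("top"); save(f,"t2"); B=cloud(f); measure(B,ky=(0,150))
f2=imaging.grab_frame("scene"); measure(cloud(f2),ky=(0,150))
a=cv2.resize(cv2.imread("pics/t2.png")[100:250,240:440],(400,300)); save(f2,"s2"); b=cv2.resize(cv2.imread("pics/s2.png")[120:270,230:430],(400,300))
cv2.imwrite("pics/c2.png",np.hstack([a,b]))
```

```text
lid 1333 [544.5 232.2] [ 95.  111.9] 87.0 z [52.4 56.7 60.5] pct x [488.6 598.4] y [188.1 277.5]
carton 35 [674.9  92.8] [14.9 18.4] 13.4 z [88.1 93.6 98.8] pct x [668.3 683.5] y [ 83.7 100.4]
lid 1236 [542.  206.7] [145.5 114.4] 87.6 z [51.  54.2 57. ] pct x [488.8 596.5] y [134.7 275.6]
carton 444 [651.1 100.5] [64.6 91.5] 2.9 z [86.5 91.  95.1] pct x [618.6 679.3] y [ 56.2 142.9]
```

View pics/c2.png

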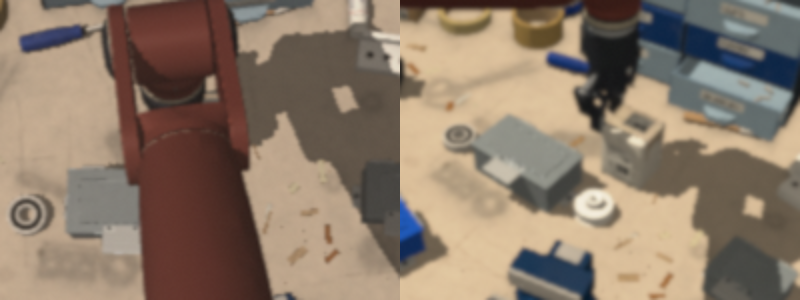

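The scene crop shows the carton upright and pushed nearly past the case's right end. It needs about 10 mm more, then I'll back off, rise and re-measure.

>>> drive_tool:
  motion:
    - {"grip": -0.06, "tx": -0.004, "ty": 0, "tz": 0, "ax": 0, "ay": 0, "az": 0}
    - {"grip": -0.06, "tx": -0.007, "ty": 0, "tz": 0, "ax": 0, "ay": 0, "az": 0}
    - {"grip": -0.06, "tx": -0.01, "ty": 0, "tz": 0, "ax": 0, "ay": 0, "az": 0}
    - {"grip": -0.06, "tx": -0.01, "ty": 0, "tz": 0, "ax": 0, "ay": 0, "az": 0}
    - {"grip": -0.06, "tx": 0.005, "ty": 0, "tz": 0, "ax": 0, "ay": 0, "az": 0}
    - {"grip": -0.06, "tx": 0.04, "ty": 0, "tz": 0, "ax": 0, "ay": 0, "az": 0}
    - {"grip": -0.06, "tx": 0.08, "ty": 0, "tz": 0, "ax": 0, "ay": 0, "az": 0}
    - {"grip": -0.06, "tx": 0.12, "ty": 0, "tz": 0, "ax": 0, "ay": 0, "az": 0}
    - {"grip": -0.06, "tx": 0.15, "ty": 0, "tz": -0.04, "ax": 0, "ay": 0, "az": 0}
    - {"grip": -0.06, "tx": 0.15, "ty": 0, "tz": -0.09, "ax": 0, "ay": 0, "az": 0}
    - {"grip": -0.06, "tx": 0.15, "ty": 0, "tz": -0.14, "ax": 0, "ay": 0, "az": 0}
    - {"grip": -0.06, "tx": 0.15, "ty": 0, "tz": -0.16, "ax": 0, "ay": 0, "az": 0}
    - {"grip": -0.06, "tx": 0.15, "ty": 0, "tz": -0.16, "ax": 0, "ay": 0, "az": 0}

```text
time_s: 6.3
eef_pos: [656.7, 290.3, 202.6]
ee_rot: [0.002, 0.706, 0.708, 0.005]
contact_force: [0.7, -0.6, 0.2]
finger_gap: 40.2
grip_force: 0.0
```

Run:
```python
from h import *
f=imaging.grab_frame("top"); save(f,"t3"); B=cloud(f); measure(B,ky=(0,150))
f=imaging.grab_frame("scene"); measure(cloud(f),ky=(0,150))
f=imaging.grab_frame("wrist"); B=cloud(f); measure(B,ky=(0,150))
B=B.reshape(-1,3); 
B=cloud(imaging.grab_frame("scene")).reshape(-1,3)
# case yaw: back/front edge slope from binned extremes; left/right ends
m=(B[:,2]>46)&(B[:,2]<62)&(B[:,0]>470)&(B[:,0]<610)&(B[:,1]>125)&(B[:,1]<290); P=B[m]
for lo in range(140,280,20):
    q=P[(P[:,1]>=lo)&(P[:,1]<lo+20)]; print(lo,len(q),np.percentile(q[:,0],[2,98]).round(1) if len(q) else '')
L=P[P[:,0]<505]; print("lip y",np.percentile(L[:,1],[2,98]),"x",np.percentile(L[:,0],2),"z",np.median(L[:,2]))
s=ctrl.get_state(); print(s["qpos"])
```

```text
lid 961 [558.5 165.7] [107.9  80.6] 19.7 z [52.7 56.7 60.5] pct x [507.7 596.6] y [135.2 215.7]
carton 686 [652.6  82. ] [69.8 63.9] 88.0 z [88.2 93.2 97.6] pct x [621.7 682.9] y [ 47.7 116.8]
lid 1238 [543.9 206.3] [145.2 114.9] 87.5 z [50.6 54.1 56.8] pct x [488.6 596.9] y [134.3 276.4]
carton 397 [651.5  81.8] [63.1 71.9] 0.0 z [86.3 90.9 94. ] pct x [621.6 681.5] y [ 46.8 115.4]
lid 8029 [544.9 208.7] [144.5 113.1] 86.7 z [54.  55.9 57.6] pct x [491.3 600.2] y [142.7 279.5]
carton 1710 [654.4  99.2] [43.  62.1] 88.7 z [87.2 92.4 94.4] pct x [623.7 684.4] y [ 79.8 119.9]
140 169 [509.7 593.1]
160 165 [510.7 594.6]
180 198 [487.6 592.6]
200 188 [487.3 592.6]
220 178 [490.4 596.4]
240 144 [514.9 598.5]
260 116 [516.  594.6]
lip y [183.24553077 232.82870107] x 485.9862288699551 z 53.42313364548984
[3.11361909e-01 2.63086944e-01 1.38776884e+00 7.11236051e-05
 1.49550575e+00 3.09559208e-01]
```

The carton is upright at about (652,82), which is roughly 120 mm past the case's centre along its axis, so the push is done. Next I'll re-orient for the lip, with the camera side up.

>>> drive_tool:
  motion:
    - {"grip": -1, "tx": -0.02, "ty": -0.045, "tz": 0, "ax": 0, "ay": 0, "az": 0.18}
    - {"grip": -1, "tx": -0.04, "ty": -0.09, "tz": 0, "ax": 0, "ay": 0, "az": 0.37}
    - {"grip": -1, "tx": -0.06, "ty": -0.13, "tz": 0, "ax": 0, "ay": 0, "az": 0.55}
    - {"grip": -1, "tx": -0.075, "ty": -0.17, "tz": 0, "ax": 0, "ay": 0, "az": 0.74}
    - {"grip": -1, "tx": -0.08, "ty": -0.2, "tz": 0, "ax": 0, "ay": 0, "az": 0.92}
    - {"grip": -1, "tx": -0.08, "ty": -0.2, "tz": 0, "ax": 0, "ay": 0, "az": 1}
    - {"grip": -1, "tx": -0.08, "ty": -0.2, "tz": 0, "ax": 0, "ay": 0, "az": 1}

```text
time_s: 7.2
eef_pos: [452.7, 207.4, 193.6]
ee_rot: [-0.0, 0.924, 0.383, -0.002]
contact_force: [0.6, 0.3, 0.3]
finger_gap: 0.1
grip_force: 0.0
```

Run:
```python
from h import *
s=ctrl.get_state(); print(s["eef_pos"],s["qpos"].round(2))
to([440,211,180],Rt(-92.9)); to([440,211,180],Rt(-92.9,25)); to([440,211,180],Rt(-92.9,10))
```

```text
[452.70029289 207.42022754 193.61236135] [ 0.28 -0.25  1.9   0.    1.49  1.06]
t [-0.0064 -0.0115  0.0137] a [-0.     0.004  1.067]
t [-0.0064 -0.0115  0.0137] a [-0.233  0.527  1.049]
t [-0.0064 -0.0115  0.0137] a [-0.094  0.213  1.064]
```

>>> drive_tool:
  motion:
    - {"grip": -1, "tx": -0.006, "ty": -0.011, "tz": 0, "ax": -0.04, "ay": 0.08, "az": 0.17}
    - {"grip": -1, "tx": -0.006, "ty": -0.011, "tz": 0, "ax": -0.07, "ay": 0.16, "az": 0.34}
    - {"grip": -1, "tx": -0.006, "ty": -0.011, "tz": 0, "ax": -0.11, "ay": 0.24, "az": 0.5}
    - {"grip": -1, "tx": -0.006, "ty": -0.011, "tz": 0, "ax": -0.15, "ay": 0.33, "az": 0.67}
    - {"grip": -1, "tx": -0.006, "ty": -0.011, "tz": 0, "ax": -0.18, "ay": 0.41, "az": 0.83}
    - {"grip": -1, "tx": -0.006, "ty": -0.011, "tz": 0, "ax": -0.22, "ay": 0.5, "az": 1}
    - {"grip": -1, "tx": -0.006, "ty": -0.011, "tz": 0, "ax": -0.22, "ay": 0.5, "az": 1}

```text
time_s: 7.9
eef_pos: [440.7, 211.7, 193.3]
ee_rot: [0.005, 0.979, -0.003, 0.206]
contact_force: [0.3, 0.4, -0.6]
finger_gap: 0.2
grip_force: 0.0
```

Run:
```python
from h import *
s=ctrl.get_state(); print(s["eef_pos"],s["qpos"].round(2))
to([440,211,110],Rt(-92.9,50)); to([440,211,31],Rt(-92.9,50))
```

```text
[440.68098402 211.67712309 193.30567935] [ 0.4  -0.58  2.18 -0.18  1.16  2.02]
t [-0.0342 -0.      0.076 ] a [-0.024  0.583  0.05 ]
t [-0.066  -0.0007  0.1483] a [-0.024  0.583  0.05 ]
```

>>> drive_tool:
  motion:
    - {"grip": -1, "tx": -0.01, "ty": 0, "tz": 0.02, "ax": -0.005, "ay": 0.15, "az": 0.01}
    - {"grip": -1, "tx": -0.02, "ty": 0, "tz": 0.045, "ax": -0.01, "ay": 0.3, "az": 0.03}
    - {"grip": -1, "tx": -0.034, "ty": 0, "tz": 0.076, "ax": -0.02, "ay": 0.45, "az": 0.04}
    - {"grip": -1, "tx": -0.034, "ty": 0, "tz": 0.076, "ax": -0.024, "ay": 0.583, "az": 0.05}
    - {"grip": -1, "tx": -0.034, "ty": 0, "tz": 0.076, "ax": -0.024, "ay": 0.583, "az": 0.05}
    - {"grip": -1, "tx": -0.034, "ty": 0, "tz": 0.076, "ax": -0.024, "ay": 0.583, "az": 0.05}

```text
time_s: 8.5
eef_pos: [442.5, 211.1, 112.9]
ee_rot: [0.011, 0.906, -0.024, 0.423]
contact_force: [1.3, 1.1, 1.0]
finger_gap: 0.1
grip_force: 0.0
```

Run:
```python
from h import *
s=ctrl.get_state(); print(s["eef_pos"],s["qpos"].round(2))
to([445,210.5,31],Rt(-92.9,50)); to([460,210,31],Rt(-92.9,50))
f=imaging.grab_frame("scene"); save(f,"s4"); b=cv2.resize(cv2.imread("pics/s4.png")[150:350,130:430],(780,520)); cv2.imwrite("pics/c4.png",b)
```

```text
[442.52437195 211.07398356 112.89852453] [ 0.59 -0.68  2.52 -0.79  0.7   2.67]
t [-0.0612  0.0004  0.0545] a [ 0.002 -0.001 -0.001]
t [-0.0515  0.0001  0.066 ] a [ 0.002 -0.001 -0.001]
```

View pics/c4.png

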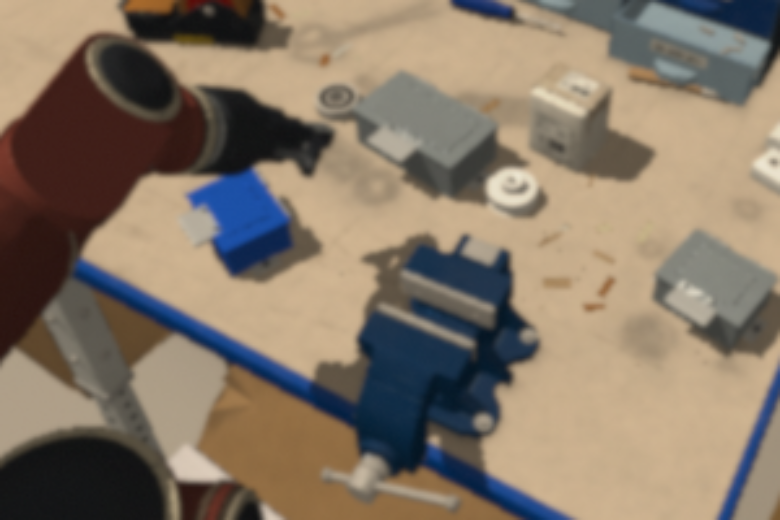

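The scene crop shows the gripper tilted in front of the lip, which is at (395,142), with the carton upright beyond the case's end. Joint 3 is close to its limit, so I'll ease the tilt to 45° while lowering.

Run:
```python
from h import *
to([455,210,30],Rt(-92.9,45));
```

```text
t [-0.0579  0.001   0.0631] a [ 0.001 -0.115 -0.004]
```

>>> drive_tool:
  motion:
    - {"grip": -1, "tx": 0, "ty": 0, "tz": 0.01, "ax": 0, "ay": -0.115, "az": 0}
    - {"grip": -1, "tx": -0.02, "ty": 0, "tz": 0.025, "ax": 0, "ay": -0.115, "az": 0}
    - {"grip": -1, "tx": -0.04, "ty": 0, "tz": 0.045, "ax": 0, "ay": -0.115, "az": 0}
    - {"grip": -1, "tx": -0.058, "ty": 0.001, "tz": 0.063, "ax": 0, "ay": -0.115, "az": 0}
    - {"grip": -1, "tx": -0.058, "ty": 0.001, "tz": 0.063, "ax": 0, "ay": -0.115, "az": 0}
    - {"grip": -1, "tx": -0.058, "ty": 0.001, "tz": 0.063, "ax": 0, "ay": -0.115, "az": 0}
    - {"grip": -1, "tx": -0.058, "ty": 0.001, "tz": 0.063, "ax": 0, "ay": -0.115, "az": 0}

```text
time_s: 9.25
eef_pos: [455.6, 210.3, 31.1]
ee_rot: [0.008, 0.923, -0.026, 0.384]
contact_force: [-0.1, -0.2, -0.7]
finger_gap: -0.3
grip_force: 0.0
```

Run:
```python
from h import *
s=ctrl.get_state(); print(s["eef_pos"],s["qpos"].round(2))
H=np.array([598,202.5,50]); f=np.array([.9987,-.05,0]); up=np.array([0,0,1]); 
def T(r,phi): 
    a=np.radians(phi); return H+f*(-r*np.cos(a)-7.8)+up*(r*np.sin(a)-7.8)
print(T(97.7,-8)); to(T(97.7,-8),Rt(-92.9,45))
q=s["ee_rot"]; R0=R.from_quat([q[1],q[2],q[3],q[0]])
for p in(0,10,20,30,40,50,60,70,80,90,100,106,112): print(p,(R0.inv().apply(T(97,p)-T(97.7,-8))/1000).round(4))
```

```text
[455.59395824 210.317327    31.09607655] [ 0.53 -0.43  2.5  -0.85  0.54  2.78]
[493.58672363 207.72745952  28.60278804]
t [0.0251 0.0005 0.0288] a [-0.001 -0.005 -0.007]
0 [ 0.0095 -0.0001 -0.0098]
10 [ 0.0225 -0.0001 -0.0206]
20 [ 0.0371 -0.0002 -0.029 ]
30 [ 0.0531 -0.0003 -0.0347]
40 [ 0.0697 -0.0004 -0.0376]
50 [ 0.0866 -0.0005 -0.0375]
60 [ 0.1033 -0.0006 -0.0345]
70 [ 0.1191 -0.0007 -0.0287]
80 [ 0.1337 -0.0008 -0.0201]
90 [ 0.1466 -0.0009 -0.0092]
100 [ 0.1575 -0.001   0.0038]
106 [ 0.1628 -0.001   0.0124]
112 [ 0.1672 -0.001   0.0215]
```

>>> drive_tool:
  motion:
    - {"grip": -1, "tx": 0.006, "ty": 0, "tz": 0.008, "ax": 0, "ay": 0, "az": 0}
    - {"grip": -1, "tx": 0.012, "ty": 0, "tz": 0.015, "ax": 0, "ay": 0, "az": 0}
    - {"grip": -1, "tx": 0.018, "ty": 0, "tz": 0.022, "ax": 0, "ay": 0, "az": 0}
    - {"grip": -1, "tx": 0.025, "ty": 0, "tz": 0.029, "ax": 0, "ay": 0, "az": 0}
    - {"grip": -1, "tx": 0.025, "ty": 0, "tz": 0.029, "ax": 0, "ay": 0, "az": 0}
    - {"grip": -1, "tx": 0.025, "ty": 0, "tz": 0.029, "ax": 0, "ay": 0, "az": 0}

```text
time_s: 9.85
eef_pos: [491.7, 207.1, 24.9]
ee_rot: [0.01, 0.924, -0.026, 0.383]
contact_force: [0.2, -0.4, -0.1]
finger_gap: 0.1
grip_force: 0.0
```

>>> drive_tool:
  motion:
    - {"grip": -1, "tx": 0.005, "ty": 0, "tz": -0.005, "ax": 0, "ay": 0, "az": 0}
    - {"grip": -1, "tx": 0.01, "ty": 0, "tz": -0.01, "ax": 0, "ay": 0, "az": 0}
    - {"grip": -1, "tx": 0.016, "ty": 0, "tz": -0.015, "ax": 0, "ay": 0, "az": 0}
    - {"grip": -1, "tx": 0.0225, "ty": 0, "tz": -0.02, "ax": 0, "ay": 0, "az": 0}
    - {"grip": -1, "tx": 0.03, "ty": 0, "tz": -0.025, "ax": 0, "ay": 0, "az": 0}
    - {"grip": -1, "tx": 0.037, "ty": 0, "tz": -0.029, "ax": 0, "ay": 0, "az": 0}
    - {"grip": -1, "tx": 0.037, "ty": 0, "tz": -0.029, "ax": 0, "ay": 0, "az": 0}

```text
time_s: 10.55
eef_pos: [497.9, 207.4, 73.3]
ee_rot: [0.009, 0.923, -0.025, 0.384]
contact_force: [0.3, -0.7, -0.3]
finger_gap: 0.1
grip_force: 0.0
```

Run:
```python
from h import *
s=ctrl.get_state(); print(s["eef_pos"],s["qpos"].round(2))
f=imaging.grab_frame("scene"); save(f,"s5"); b=cv2.resize(cv2.imread("pics/s5.png")[140:260,200:360],(800,600)); cv2.imwrite("pics/c5.png",b)
q=s["ee_rot"]; R0=R.from_quat([q[1],q[2],q[3],q[0]])
H=np.array([598,202.5,50]); f=np.array([.9987,-.05,0]); up=np.array([0,0,1]); 
def T(r,phi): 
    a=np.radians(phi); return H+f*(-r*np.cos(a)-7.8)+up*(r*np.sin(a)-7.8)
for p in(20,30,40,50,60,70,80,90,100,106,112,118): print(p,(R0.inv().apply(T(97,p)-s["eef_pos"])/1000).round(4))
```

```text
[497.90495494 207.41183236  73.25395491] [ 0.46 -0.42  2.41 -0.71  0.55  2.58]
20 [ 0.0024 -0.0001 -0.0006]
30 [ 0.0183 -0.0002 -0.0063]
40 [ 0.035  -0.0003 -0.0092]
50 [ 0.0519 -0.0004 -0.0092]
60 [ 0.0685 -0.0004 -0.0062]
70 [ 0.0844 -0.0005 -0.0004]
80 [ 0.099  -0.0006  0.0081]
90 [ 0.1119 -0.0007  0.019 ]
100 [ 0.1228 -0.0007  0.032 ]
106 [ 0.1281 -0.0008  0.0406]
112 [ 0.1326 -0.0008  0.0497]
118 [ 0.136  -0.0008  0.0593]
```

View pics/c5.png

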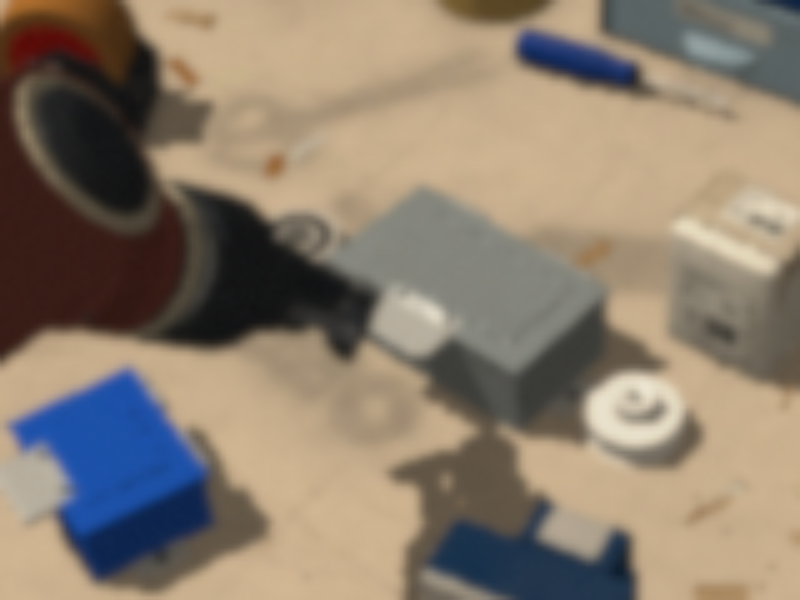

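Run:
```python
from h import *
s=ctrl.get_state()
f=imaging.grab_frame("scene"); B=cloud(f).reshape(-1,3)
F=200/np.tan(np.radians(f["vfov"])/2); V=f["view"]
for p in (s["eef_pos"],[488,208,54]):
    c=V[:3,:3]@np.array(p)+V[:3,3]; u=c[0]/c[2]*F+f["cx"]; v=c[1]/c[2]*F+f["cy"]; print("px",u,v,"crop",(u-200)*5,(v-140)*5)
f2=imaging.grab_frame("wrist"); save(f2,"w5"); W=cloud(f2).reshape(-1,3)
for n,P in(("scene",B),("wrist",W)):
  for x in range(460,610,10):
    q=P[(abs(P[:,1]-207)<60)&(P[:,0]>=x)&(P[:,0]<x+10)&(P[:,2]>25)]; 
    q2=q[abs(q[:,1]-207)<22]; q3=q[abs(q[:,1]-207)>35]
    print(n,x,len(q2),np.percentile(q2[:,2],[10,50,90]).round(0) if len(q2) else '',len(q3),np.percentile(q3[:,2],[10,50,90]).round(0) if len(q3) else '')
```

```text
px 279.7997479924193 200.96943873182366 crop 398.99873996209664 304.84719365911826
px 277.80975469047155 207.45989108099258 crop 389.04877345235775 337.2994554049629
scene 460 12 [108. 114. 121.] 0 
scene 470 6 [103. 107. 112.] 0 
scene 480 17 [52. 53. 56.] 0 
scene 490 43 [52. 54. 56.] 0 
scene 500 38 [52. 53. 55.] 9 [36. 53. 57.]
scene 510 48 [34. 53. 54.] 69 [29. 49. 54.]
scene 520 47 [52. 54. 57.] 56 [52. 54. 57.]
scene 530 37 [54. 55. 57.] 43 [53. 55. 57.]
scene 540 38 [53. 55. 57.] 45 [53. 55. 57.]
scene 550 41 [54. 55. 57.] 42 [53. 55. 56.]
scene 560 35 [53. 55. 57.] 41 [53. 55. 57.]
scene 570 38 [53. 55. 57.] 39 [53. 55. 56.]
scene 580 33 [52. 54. 56.] 35 [52. 54. 56.]
scene 590 18 [52. 54. 55.] 33 [51. 53. 55.]
scene 600 0  0 
wrist 460 993 [112. 118. 124.] 0 
wrist 470 501 [107. 110. 114.] 0 
wrist 480 83 [54. 55. 56.] 0 
wrist 490 719 [54. 55. 56.] 0 
wrist 500 865 [54. 55. 56.] 0 
wrist 510 834 [54. 55. 56.] 1396 [30. 47. 56.]
wrist 520 832 [55. 56. 57.] 934 [55. 55. 57.]
wrist 530 751 [56. 57. 58.] 823 [55. 57. 58.]
wrist 540 691 [56. 57. 58.] 776 [55. 57. 58.]
wrist 550 661 [56. 57. 58.] 733 [55. 57. 58.]
wrist 560 621 [56. 57. 58.] 694 [55. 57. 58.]
wrist 570 594 [56. 57. 58.] 647 [55. 57. 57.]
wrist 580 475 [55. 56. 57.] 566 [55. 55. 57.]
wrist 590 370 [55. 55. 56.] 495 [54. 55. 56.]
wrist 600 0  44 [54. 54. 55.]
```

View pics/w5.png

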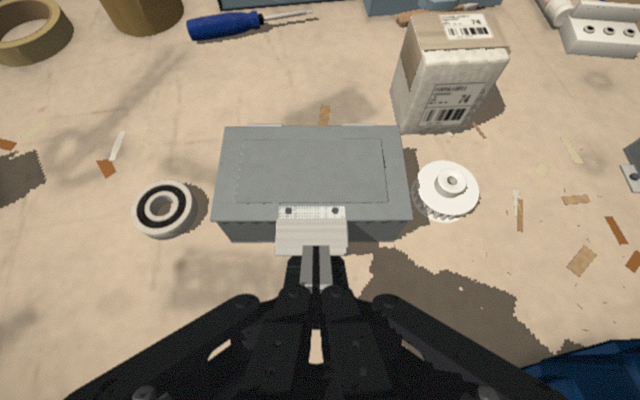

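The wrist view shows the lid still shut and the pad tips at (316,248) above the lip, so the tip slipped past the lip's edge. I'll measure where the tips really are.

Run:
```python
from h import *
s=ctrl.get_state(); print(s["eef_pos"])
f=imaging.grab_frame("wrist"); W=cloud(f)
for v in (236,240,244,246,248,250,254,260,270,280,290): print(v,W[v,310].round(0),W[v,324].round(0),W[v,300].round(0))
f=imaging.grab_frame("scene"); B=cloud(f).reshape(-1,3)
q=B[(B[:,2]>60)&(B[:,0]>440)&(B[:,0]<600)&(abs(B[:,1]-207)<40)]; i=np.argsort(q[:,2]); print(q[i][:12].round(0).tolist())
```

```text
[496.73631777 206.77676566  71.01332646]
236 [501. 211.  55.] [501. 201.  55.] [502. 218.  54.]
240 [499. 211.  55.] [498. 202.  56.] [499. 218.  55.]
244 [496. 211.  54.] [495. 202.  55.] [496. 218.  54.]
246 [478. 211. 106.] [477. 204. 107.] [495. 218.  54.]
248 [476. 211. 108.] [476. 204. 109.] [493. 218.  55.]
250 [475. 211. 111.] [474. 204. 110.] [492. 218.  55.]
254 [472. 211. 112.] [472. 205. 113.] [490. 218.  53.]
260 [468. 211. 117.] [468. 205. 116.] [471. 216. 108.]
270 [462. 211. 122.] [462. 205. 122.] [464. 216. 115.]
280 [457. 212. 128.] [457. 206. 127.] [457. 216. 127.]
290 [453. 212. 128.] [452. 206. 134.] [452. 215. 137.]
[[476.0, 200.0, 101.0], [466.0, 195.0, 102.0], [473.0, 200.0, 104.0], [476.0, 214.0, 105.0], [469.0, 201.0, 107.0], [468.0, 196.0, 107.0], [465.0, 193.0, 107.0], [472.0, 206.0, 109.0], [472.0, 199.0, 109.0], [470.0, 201.0, 110.0], [465.0, 200.0, 111.0], [470.0, 211.0, 111.0]]
```

Both cameras put the real finger end about 38 mm short of the reported TCP along the tool axis, so the tip never got under the lip. I'll back off and lower by that amount.

>>> drive_tool:
  motion:
    - {"grip": -1, "tx": -0.015, "ty": 0, "tz": -0.015, "ax": 0, "ay": 0, "az": 0}
    - {"grip": -1, "tx": -0.025, "ty": 0, "tz": -0.005, "ax": 0, "ay": 0, "az": 0}
    - {"grip": -1, "tx": -0.035, "ty": 0, "tz": 0.006, "ax": 0, "ay": 0, "az": 0}
    - {"grip": -1, "tx": -0.045, "ty": 0, "tz": 0.018, "ax": 0, "ay": 0, "az": 0}
    - {"grip": -1, "tx": -0.051, "ty": 0, "tz": 0.027, "ax": 0, "ay": 0, "az": 0}
    - {"grip": -1, "tx": -0.056, "ty": 0, "tz": 0.034, "ax": 0, "ay": 0, "az": 0}
    - {"grip": -1, "tx": -0.056, "ty": 0, "tz": 0.034, "ax": 0, "ay": 0, "az": 0}
    - {"grip": -1, "tx": -0.056, "ty": 0, "tz": 0.034, "ax": 0, "ay": 0, "az": 0}

```text
time_s: 11.6
eef_pos: [481.3, 207.8, 7.5]
ee_rot: [0.01, 0.924, -0.025, 0.382]
contact_force: [0.8, -0.5, -0.1]
finger_gap: 0.1
grip_force: 0.0
```

```bash
cat >> h.py <<'E'
def tip():
    s=ctrl.get_state(); print(s["eef_pos"].round(1),s["qpos"].round(2),s["contact_force"].round(1))
    B=cloud(imaging.grab_frame("wrist")); 
    q=s["ee_rot"]; R0=R.from_quat([q[1],q[2],q[3],q[0]])
    P=R0.inv().apply(B.reshape(-1,3)-s["eef_pos"]); m=(abs(P[:,1])<12)&(P[:,2]>-70)&(P[:,2]<5)&(abs(P[:,0])<16)
    p=B.reshape(-1,3)[m]; t=P[m]; i=np.argsort(-t[:,2])[:5]; print(m.sum(),"tool",t[i].round(0).tolist(),"world",p[i].round(0).tolist())
E
python3 - <<'E'
from h import *
tip()
E
```

```text
[481.3 207.8   7.5] [ 0.48 -0.29  2.45 -0.96  0.45  2.88] [ 0.8 -0.5 -0.1]
2113 tool [[-4.0, -11.0, 5.0], [-5.0, -5.0, 5.0], [-7.0, -12.0, 5.0], [-4.0, 6.0, 5.0], [-4.0, -0.0, 5.0]] world [[482.0, 218.0, 1.0], [482.0, 213.0, 0.0], [481.0, 220.0, -1.0], [481.0, 202.0, 1.0], [482.0, 208.0, 1.0]]
```

>>> drive_tool:
  motion:
    - {"grip": -1, "tx": 0.007, "ty": 0, "tz": 0.007, "ax": 0, "ay": 0, "az": 0}
    - {"grip": -1, "tx": 0.014, "ty": 0, "tz": 0.014, "ax": 0, "ay": 0, "az": 0}
    - {"grip": -1, "tx": 0.021, "ty": 0, "tz": 0.021, "ax": 0, "ay": 0, "az": 0}
    - {"grip": -1, "tx": 0.027, "ty": 0, "tz": 0.029, "ax": 0, "ay": 0, "az": 0}
    - {"grip": -1, "tx": 0.027, "ty": 0, "tz": 0.029, "ax": 0, "ay": 0, "az": 0}

```text
time_s: 12.15
eef_pos: [522.1, 205.3, 6.2]
ee_rot: [0.01, 0.924, -0.026, 0.382]
contact_force: [-0.6, 0.3, -1.1]
finger_gap: 0.0
grip_force: 0.3
```

Run:
```python
from h import *
s=ctrl.get_state(); print(s["eef_pos"].round(1),s["qpos"].round(2),s["contact_force"].round(1))
q=s["ee_rot"]; R0=R.from_quat([q[1],q[2],q[3],q[0]])
H=np.array([598,202.5,50]); f=np.array([.9987,-.05,0]); up=np.array([0,0,1]); 
def T(r,phi): 
    a=np.radians(phi); return H+f*(-r*np.cos(a)-8+27)+up*(r*np.sin(a)-8-27)
for p in(-5,0,10,20,30,40,50,60,70,80,90,100,106,112,118): print(p,T(97,p).round(0),(R0.inv().apply(T(97,p)-s["eef_pos"])/1000).round(4))
```

```text
[522.1 205.3   6.2] [ 0.42 -0.19  2.37 -0.98  0.4   2.87] [-0.6  0.3 -1.1]
-5 [520. 206.   7.] [-0.0009 -0.001  -0.0014]
0 [520. 206.  15.] [ 0.0048 -0.001  -0.0077]
10 [522. 206.  32.] [ 0.0177 -0.0011 -0.0185]
20 [526. 206.  48.] [ 0.0324 -0.0011 -0.027 ]
30 [533. 206.  63.] [ 0.0483 -0.0012 -0.0328]
40 [543. 205.  77.] [ 0.0649 -0.0012 -0.0357]
50 [555. 205.  89.] [ 0.0818 -0.0013 -0.0358]
60 [569. 204.  99.] [ 0.0985 -0.0014 -0.0328]
70 [584. 203. 106.] [ 0.1144 -0.0015 -0.0271]
80 [600. 202. 111.] [ 0.129  -0.0016 -0.0186]
90 [617. 202. 112.] [ 0.142  -0.0017 -0.0077]
100 [634. 201. 111.] [ 0.1528 -0.0018  0.0052]
106 [644. 200. 108.] [ 0.1582 -0.0018  0.0138]
112 [653. 200. 105.] [ 0.1627 -0.0019  0.0229]
118 [662. 199. 101.] [ 0.1662 -0.0019  0.0325]
```

Lift to about 30° first and check.

>>> drive_tool:
  motion:
    - {"grip": -1, "tx": 0.005, "ty": -0.001, "tz": -0.007, "ax": 0, "ay": 0, "az": 0}
    - {"grip": -1, "tx": 0.011, "ty": -0.001, "tz": -0.013, "ax": 0, "ay": 0, "az": 0}
    - {"grip": -1, "tx": 0.018, "ty": -0.001, "tz": -0.018, "ax": 0, "ay": 0, "az": 0}
    - {"grip": -1, "tx": 0.025, "ty": -0.001, "tz": -0.023, "ax": 0, "ay": 0, "az": 0}
    - {"grip": -1, "tx": 0.032, "ty": -0.001, "tz": -0.027, "ax": 0, "ay": 0, "az": 0}
    - {"grip": -1, "tx": 0.04, "ty": -0.001, "tz": -0.03, "ax": 0, "ay": 0, "az": 0}
    - {"grip": -1, "tx": 0.048, "ty": -0.001, "tz": -0.033, "ax": 0, "ay": 0, "az": 0}
    - {"grip": -1, "tx": 0.048, "ty": -0.001, "tz": -0.033, "ax": 0, "ay": 0, "az": 0}

```text
time_s: 12.95
eef_pos: [532.9, 206.3, 65.4]
ee_rot: [0.009, 0.923, -0.026, 0.384]
contact_force: [-1.0, -0.9, 0.5]
finger_gap: 0.0
grip_force: 0.3
```

```bash
cat >> h.py <<'E'
def lid():
    B=cloud(imaging.grab_frame("scene")).reshape(-1,3)
    m=(B[:,2]>56)&(B[:,0]>500)&(B[:,0]<680)&(B[:,1]>135)&(B[:,1]<280)&(abs(B[:,1]-207)>40)
    P=B[m]; print("n",len(P),"lid angle",np.percentile(np.degrees(np.arctan2(P[:,2]-52,598-P[:,0])),[10,50,90]).round(0) if len(P) else '')
E
python3 - <<'E'
from h import *
lid()
s=ctrl.get_state(); print(s["eef_pos"].round(1),s["qpos"].round(2),s["contact_force"].round(1))
E
```

```text
n 212 lid angle [31. 34. 38.]
[532.3 206.2  64.5] [ 0.41 -0.31  2.35 -0.74  0.49  2.59] [-0.3  1.4 -0.9]
```

The lid is rising, at about 32°. I'll follow the arc past upright.

>>> drive_tool:
  motion:
    - {"grip": -1, "tx": 0.008, "ty": 0, "tz": -0.002, "ax": 0, "ay": 0, "az": 0}
    - {"grip": -1, "tx": 0.017, "ty": 0, "tz": -0.003, "ax": 0, "ay": 0, "az": 0}
    - {"grip": -1, "tx": 0.025, "ty": 0, "tz": -0.003, "ax": 0, "ay": 0, "az": 0}
    - {"grip": -1, "tx": 0.034, "ty": 0, "tz": -0.003, "ax": 0, "ay": 0, "az": 0}
    - {"grip": -1, "tx": 0.042, "ty": 0, "tz": -0.002, "ax": 0, "ay": 0, "az": 0}
    - {"grip": -1, "tx": 0.05, "ty": 0, "tz": 0, "ax": 0, "ay": 0, "az": 0}
    - {"grip": -1, "tx": 0.058, "ty": 0, "tz": 0.003, "ax": 0, "ay": 0, "az": 0}
    - {"grip": -1, "tx": 0.066, "ty": 0, "tz": 0.006, "ax": 0, "ay": 0, "az": 0}
    - {"grip": -1, "tx": 0.074, "ty": 0, "tz": 0.01, "ax": 0, "ay": 0, "az": 0}
    - {"grip": -1, "tx": 0.081, "ty": 0, "tz": 0.0145, "ax": 0, "ay": 0, "az": 0}
    - {"grip": -1, "tx": 0.088, "ty": 0, "tz": 0.02, "ax": 0, "ay": 0, "az": 0}
    - {"grip": -1, "tx": 0.094, "ty": 0, "tz": 0.0255, "ax": 0, "ay": 0, "az": 0}
    - {"grip": -1, "tx": 0.1, "ty": 0, "tz": 0.032, "ax": 0, "ay": 0, "az": 0}
    - {"grip": -1, "tx": 0.105, "ty": 0, "tz": 0.038, "ax": 0, "ay": 0, "az": 0}
    - {"grip": -1, "tx": 0.11, "ty": 0, "tz": 0.047, "ax": 0, "ay": 0, "az": 0}
    - {"grip": -1, "tx": 0.115, "ty": 0, "tz": 0.056, "ax": 0, "ay": 0, "az": 0}
    - {"grip": -1, "tx": 0.115, "ty": 0, "tz": 0.056, "ax": 0, "ay": 0, "az": 0}
    - {"grip": -1, "tx": 0.115, "ty": 0, "tz": 0.056, "ax": 0, "ay": 0, "az": 0}

```text
time_s: 14.8
eef_pos: [652.5, 199.3, 105.0]
ee_rot: [0.01, 0.924, -0.025, 0.382]
contact_force: [-0.9, -0.2, 0.5]
finger_gap: 0.1
grip_force: 0.0
```

Run:
```python
from h import *
lid()
s=ctrl.get_state(); print(s["eef_pos"].round(1),s["qpos"].round(2),s["contact_force"].round(1))
```

```text
n 500 lid angle [ 73. 122. 132.]
[652.3 199.4 105.1] [ 0.3  -0.1   2.09 -0.57  0.46  2.35] [-0.8  1.  -0.1]
```

>>> drive_tool:
  motion:
    - {"grip": -1, "tx": -0.005, "ty": 0, "tz": -0.02, "ax": 0, "ay": 0, "az": 0}
    - {"grip": -1, "tx": -0.01, "ty": 0, "tz": -0.05, "ax": 0, "ay": 0, "az": 0}
    - {"grip": -1, "tx": -0.01, "ty": 0, "tz": -0.09, "ax": 0, "ay": 0, "az": 0}
    - {"grip": -1, "tx": -0.01, "ty": 0, "tz": -0.13, "ax": 0, "ay": 0, "az": 0}
    - {"grip": -1, "tx": -0.01, "ty": 0, "tz": -0.15, "ax": 0, "ay": 0, "az": 0}
    - {"grip": -1, "tx": -0.01, "ty": 0, "tz": -0.15, "ax": 0, "ay": 0, "az": 0}
    - {"grip": -1, "tx": -0.01, "ty": 0, "tz": -0.15, "ax": 0, "ay": 0, "az": 0}
    - {"grip": -1, "tx": -0.01, "ty": 0, "tz": -0.15, "ax": 0, "ay": 0, "az": 0}

```text
time_s: 15.65
eef_pos: [539.3, 205.0, 202.7]
ee_rot: [0.01, 0.924, -0.025, 0.382]
contact_force: [0.0, 0.1, 0.1]
finger_gap: -0.4
grip_force: 0.0
```

Run:
```python
from h import *
lid()
f=imaging.grab_frame("wrist"); save(f,"w6"); measure(cloud(f),ky=(0,150))
measure(cloud(imaging.grab_frame("scene")),ky=(0,130))
```

```text
n 470 lid angle [120. 125. 133.]
lid 1655 [567.5 206.5] [141.6  79.2] 86.4 z [45.1 51.1 57.7] pct x [527.8 602.9] y [136.1 277.4]
carton 3324 [653.1  99.6] [ 66.3 104.2] 3.7 z [87.5 92.8 95.2] pct x [620.1 683.3] y [ 49.5 147.7]
lid 390 [558.4 205.7] [144.7  94.5] 87.6 z [44.6 49.  59.2] pct x [511.2 602.9] y [133.2 276.4]
carton 397 [651.3  80.7] [70.3 62.9] 89.3 z [86.6 90.9 93.9] pct x [620.8 680.4] y [ 46.4 115. ]
```

View pics/w6.png

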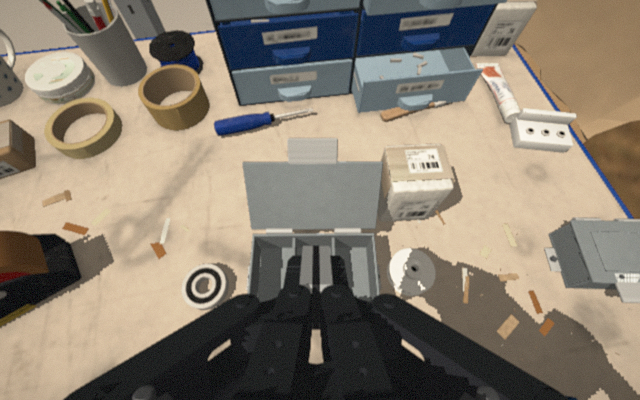

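The lid lies back on its stop at (313,195). The carton stands upright past the right end at (418,180), and nothing else has moved.

```bash
python3 -c "
from rig import ctrl
print(ctrl.hand_in())"
```

```text
the job is handed in; nothing more can be done
None
```

The wide case is open with its lid resting back on its stop, the carton stands upright wholly past the case's right end, and the job is handed in (about 16 s of the 58 s used); the first lift missed the lip and was redone.

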